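# Set the length stop of a jeweller's cutting guide to a brass bar

### The arm

A 6-joint arm with a two-finger parallel gripper is mounted at the origin on the work surface. World frame = base frame: x ahead of the robot, y to its left, z up, the work surface at z = 0. Lengths are in m, angles in rad, forces in N, time in s.
With the tool pointing down it reaches from about 0.4 to 0.825 m from the base axis. Payload 7 kg.
Tool frame: the origin (TCP) lies at the very end of the fingers, on their centre line; the grasp point (between the pads) lies 19 mm behind it (manip.grip_depth is the distance from the TCP to the grasp point, in m); z points along the fingers, y is the line along which they close (so a half turn about z gives the same grasp; the last joint's range is limited). The gripper opens to 85 mm and grips with 20 to 120 N. Pads are 22 mm wide; open, the fingers measure 114 mm over their backs; the gripper's body (76 mm by 85 mm) begins 54 mm behind the grasp point. The pads swing forward as they close: fully open they stand 13 mm farther back than shut.
Start: joints at [-0.86, 0.359, 0.012, 0, -1.224, -0.288], TCP at [0.277, -0.616, 0.193] pointing down, gripper open.
Joint ranges: [-3.07, 3.07], [-1.43, 2.12], [-1.02, 1.25], [-3.03, 1.67], [-3.05, -0], [-3.03, 3.03]. Speed limits (rad/s): [2.39, 2.39, 3.01, 3.14, 3.14, 3.14].

### API

Orientations are given as a rotation vector (axis times angle).
In Python, from bench import sensors, optics, manip gives the robot as it stands.
- The arm moves only by the tool move_arm, never from a script. Its argument "plan" is a list of rows, each an object with "travel": the shift along the tool's x, y, z in m, a list of three; "delta_rot": the turn, a rotation vector about the tool's x, y, z in rad, a list of three; "jaw": the finger opening in m, from 0 to 0.0854. In form: [{"travel": [dx, dy, dz], "delta_rot": [rx, ry, rz], "jaw": jaw}, ...]. A call has 1 to 5 rows; each row shifts and turns the commanded pose from where the row before left it, along the tool's axes as they then stand; what a row does not reach is not made up. A row lasts 1/8 s, in which the tool goes at most 62.5 mm and 10.7 degrees, less where a joint would pass 70% of its speed; a pose out of reach is approached as far as the arm can. A call is refused whole if a number of a shift passes 0.0625 or a number of a turn 0.188, either way. A call with a gripper value outside its range is refused whole. The fingers move at their own pace and stop on an object; "newtons" is the grip in N (left out, the last holds). Time passes only in rows, so rows that do not move let the fingers close. It gives the time, the measured TCP pose, the force, the opening and the grip force at its end, in the units of the state.
- sensors.sense(): the state, without advancing time (a new reading comes with each control period).
- optics.camera(name): name is "scene" or "side" or "wrist"; returns a dict with "frame" (384x512x3 uint8, blue, green, red), "fx", "fy", "cx", "cy" (pixels), "D" ([k1, k2, p1, p2, k3] as OpenCV has them; the pictures are not rectified), "origin" and "orientation" of the camera in the world; the wrist camera has in their place "T_tool_cam" (4x4, takes a point from camera to tool coordinates, whose origin is the TCP and whose axes are the flange's). Camera axes: x right, y down, z forward; pixel columns grow to the right and rows downward; lengths in m; the calibration is good to about 2 mm. A picture is of the moment at which its call begins: read the wrist's pose just before it. There is no depth.
- manip.sign_off(): hands the job in; it is judged then, once.
The state is a dict: "clock": time; "joint_pos": joint angles; "joint_velocities": joint speeds; "joint_efforts": joint torques, N m; "position": TCP position; "tcp_rot": TCP orientation; "ft_force": force on the tool from outside, world axes, zero at the start; "wrist_torque": the same for the moment, N m; "width": opening from 0.0 (shut) to 1.0 (fully open); "grasp_force": force on a finger pad.
Only numpy, scipy, OpenCV 4.12 (cv2) and the standard library are available. Lean on these libraries where they do the work, as an engineer would, in place of code of your own. Each camera call takes 0.05 s, during which the arm holds its last target. There are 200 camera calls.

### The job

Set the sliding length stop of the cutting guide to the brass bar that lies in its groove: loosen the stop's black clamp knob, slide the stop along its rail until it has pushed the bar fully home against the steel end block with no gap at either end, and then turn the knob fully back to lock the stop there. Leave the spare bar on the guide's board and the other things on the bench where they are.

Things in the scene. Friction and masses are not known exactly. Their poses are not given: they have to be found in the camera images.
- guide: Cutting guide fixed to the bench: dark board, x -75 to +115 mm, 360 mm along y, 18 mm thick; origin on its underside, y along the rail. Steel rail 30 mm wide at x=-35 mm, top 38 mm high. Groove for the bar between two wood strips 8 mm high, centre x=+12 mm. At the -y end a dark steel end block 52 mm high, its +y face at y=-135 mm. The spare bar is parked near x=+75 mm.
- end_face (a point): Point on the end block's face where the bar must butt: groove centre, 30 mm above the bench; axes as the guide's (the face looks to +y).
- stop (a joint): Position of the sliding aluminium stop, in m: the clear distance between its face and the end block's face; grows towards the guide's +y, 0 to 0.245. It slides easily (1 to 2 N) when the clamp is loose and is held fast by friction when tight.
- stop_face (a point): Point on the stop's face (looks to -y) that meets the bar: on the groove's centre line, 33 mm above the bench; axes as the guide's. The stop is an aluminium block astride the rail, 50 mm along y, 75 mm high, with a 14 mm thick arm over the groove. The knob sits on its sloping back, leaning 30 degrees from vertical to the guide's +y.
- clamp (a joint): Angle of the clamp knob in rad: 0 = fully tight (end of turn), 1.4 = fully loose. Grows anticlockwise as seen looking down on the knob. The stop is held below about 0.5 and quite free above 0.7. Turning takes about 0.15 N m. The knob moves with the stop.
- clamp_grip (a point): Centre of the knob's black wing: a bar 64 mm long (own x), 14 mm thick (own y), 24 mm high (own z, the turning axis, pointing out of the knob, 30 degrees from vertical). A thin neck leaves 16 mm below the wing, so fingertips may reach 25 mm below this point. Tight, the wing lies across the rail (its x axis along the guide's x).
- bar_long: Plain brass bar 130 mm long (own y), 20 x 20 mm, 0.42 kg, origin at the centre of its underside. It lies either loosely in the groove (this is then the bar to set to) or parked as the spare on the far part of the board.
- bar_short: The same, but 90 mm long, 0.29 kg. One of the two bars is in the groove and the other is parked.
- stump: Bystander: upright round piece of light wood, 64 mm across, 55 mm high, origin at the centre of its underside.
- bangle: Bystander: plain steel bangle lying flat, 68 mm across, 12 mm high, origin at the centre of its underside.
- tin: Bystander: open steel tin, 76 mm across, 110 mm high, with four files standing in it up to 180 mm, origin at the centre of its underside.
Things that resemble listed ones, but are neither listed nor needed, are in the scene too. Leave any red look-alike of the bar_long alone.

How it is judged:
By the outcome, as a careful person would: the job done as asked, in the order asked, and still so for the second after the job is handed in, with the robot touching nothing.
It also fails if it takes over 35 s, if anything falls off the work surface, if the arm or the gripper's body presses on something with over 40 N, if the wrist force passes 120 N, or if a joint passes its speed limit or range.

## Working session

There is one attempt and no reset: what is moved stays moved. The work goes in short steps, Python scripts to look and compute and a tool call to move; the robot and the scene stay as the last step left them, time stands still between calls to the robot, and variables do not carry over. Pictures are saved under pics/ and viewed, at most 12 in all, crops included, and the job is handed in when it is done.

Besides the shell and the picture viewer there is one more tool, called after ">>>" as name([rows], argument=value, ...), one row to a line, values as JSON. move_arm: Moves the arm, as the interface text tells. Its arguments: {"type":"object","properties":{"plan":{"type":"array"},"newtons":{"type":"number"}},"required":["plan"]}

```bash
mkdir -p pics; cat > h.py <<'E'
import numpy as np, cv2
from scipy.spatial.transform import Rotation as R
from bench import sensors, optics, manip
def shot(n):
    s=sensors.sense(); c=optics.camera(n); K=np.array([[c['fx'],0,c['cx']],[0,c['fy'],c['cy']],[0,0,1.]])
    if n=='wrist':
        T=np.eye(4); T[:3,:3]=R.from_rotvec(s['tcp_rot']).as_matrix(); T[:3,3]=s['position']; T=T@np.array(c['T_tool_cam'])
    else:
        T=np.eye(4); o=np.array(c['orientation']); T[:3,:3]=o if o.shape==(3,3) else R.from_rotvec(o).as_matrix(); T[:3,3]=c['origin']
    return dict(im=c['frame'],K=K,D=np.array(c['D'],float),T=T)
def ray(v,uv):
    p=cv2.undistortPoints(np.array(uv,float).reshape(-1,1,2),v['K'],v['D']).reshape(-1,2)
    d=np.c_[p,np.ones(len(p))]@v['T'][:3,:3].T
    return v['T'][:3,3],d/np.linalg.norm(d,axis=1)[:,None]
def onz(v,uv,z):
    o,d=ray(v,uv); return o+d*((z-o[2])/d[:,2])[:,None]
def tri(v1,a,v2,b):
    o1,d1=ray(v1,a); o2,d2=ray(v2,b); out=[]
    for x,y in zip(d1,d2):
        t=np.linalg.lstsq(np.c_[x,-y],o2-o1,rcond=None)[0]; p,q=o1+t[0]*x,o2+t[1]*y; out.append([*((p+q)/2),np.linalg.norm(p-q)])
    return np.array(out)
def proj(v,P):
    W=np.linalg.inv(v['T']); return cv2.projectPoints(np.array(P,float).reshape(-1,3),cv2.Rodrigues(W[:3,:3])[0],W[:3,3],v['K'],v['D'])[0].reshape(-1,2)
def save(v,n): 
    import pickle; pickle.dump(v,open(n+'.pkl','wb'))
def load(n):
    import pickle; return pickle.load(open(n+'.pkl','rb'))
E
python3 - <<'E'
from h import *
np.set_printoptions(precision=3,suppress=True)
for k,v in sensors.sense().items(): print(k,v)
print(optics.camera('scene')['orientation'])
for n in ['scene','side','wrist']:
    v=shot(n); save(v,n+'0'); print(v['T'],v['K'][0,0])
a,b=load('scene0')['im'],load('side0')['im']
cv2.imwrite('pics/a.png',cv2.resize(a,(800,600),interpolation=cv2.INTER_CUBIC)); cv2.imwrite('pics/b.png',cv2.resize(b,(800,600),interpolation=cv2.INTER_CUBIC))
E
```

```text
clock 0.0
joint_pos [-0.86   0.359  0.011 -0.    -1.224 -0.288]
joint_velocities [ 0.001  0.001  0.     0.    -0.001  0.   ]
joint_efforts [ -0.003 -58.332  29.34    6.936  -0.006   0.   ]
position [ 0.277 -0.615  0.192]
tcp_rot [ 0.659 -3.071 -0.002]
ft_force [ 0.151 -0.321  0.452]
wrist_torque [-0.006 -0.058 -0.048]
grasp_force 0.0
width 0.9983419840833713
[-1.809 -1.398  0.728]
[[ 0.251  0.558 -0.791  1.369]
 [ 0.968 -0.147  0.203 -0.143]
 [-0.003 -0.817 -0.577  0.668]
 [ 0.     0.     0.     1.   ]] 440.3912195758138
[[-0.829 -0.361  0.427  0.04 ]
 [-0.559  0.555 -0.617  0.832]
 [-0.014 -0.75  -0.662  0.945]
 [ 0.     0.     0.     1.   ]] 453.29530308309654
[[-0.411  0.87   0.274  0.207]
 [ 0.912  0.391  0.125 -0.647]
 [ 0.001  0.301 -0.954  0.373]
 [ 0.     0.     0.     1.   ]] 277.7857313288202
```

View pics/a.png

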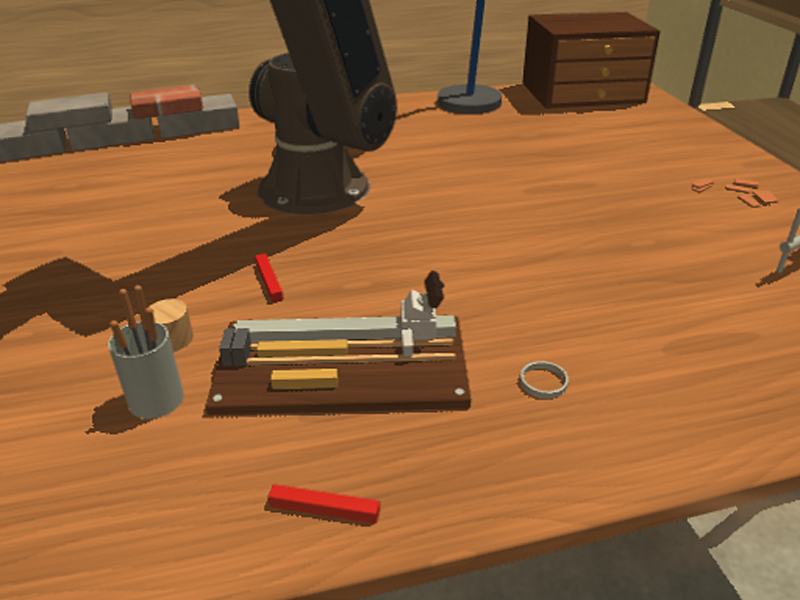

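View pics/b.png

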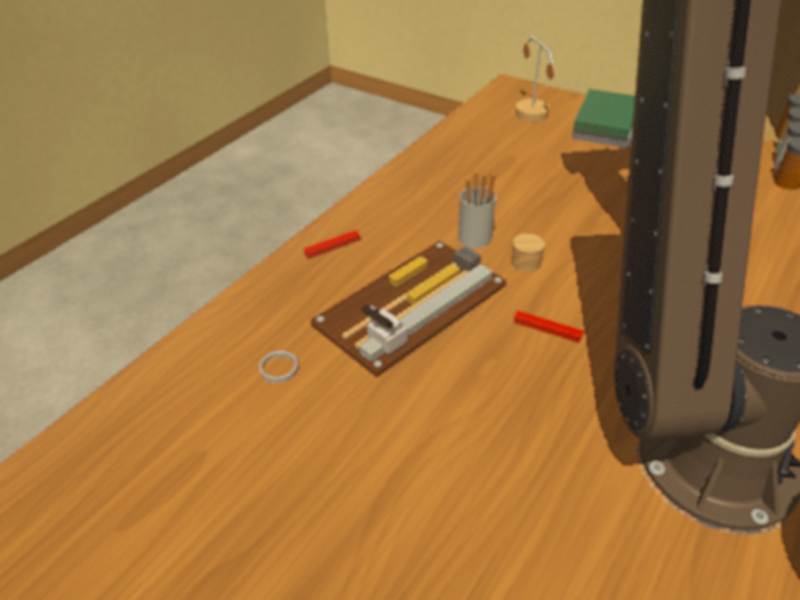

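The scene view shows the guide, with the long bar in the groove at about (303,348) against or near the end block (235,345). The short bar is parked at (305,379), and the stop with its black knob is at (420,315)/(434,288). In the side view the knob is at (380,316). Red look-alikes lie at (268,277) and (323,503) in the scene view, and they are neither brass nor on the guide.

```bash
python3 - <<'E'
from h import *
np.set_printoptions(precision=4,suppress=True)
a,b=load('scene0'),load('side0')
s=lambda L:(np.array(L,float)+.5)*.64-.5
names='screwA(-y+x) screwB(+y+x) knob endblocktopfront tin_top? '.split()
P=[(217,398),(459,391),(434,288)]; Q=[(440,245),(320,319),(380,316)]
print(tri(a,s(P),b,s(Q)))
print(onz(b,s([(440,245),(320,319),(498,281),(377,364)]),.018))
print(onz(a,s([(217,398),(459,391)]),.018))
# black knob mask both
for v,box in((a,(255,165,300,205)),(b,(220,185,270,215))):
    x0,y0,x1,y1=box; h=v['im'][y0:y1,x0:x1].max(2)<45; ys,xs=np.nonzero(h); print(len(xs),xs.mean()+x0,ys.mean()+y0,xs.min()+x0,xs.max()+x0,ys.min()+y0,ys.max()+y0)
E
```

```text
[[ 0.6427 -0.2251  0.0181  0.0027]
 [ 0.7145  0.0981  0.019   0.0006]
 [ 0.5742  0.0998  0.0979  0.0055]]
[[ 0.6426 -0.2271  0.018 ]
 [ 0.7151  0.097   0.018 ]
 [ 0.4828 -0.1879  0.018 ]
 [ 0.5569  0.1337  0.018 ]]
[[ 0.644  -0.2241  0.018 ]
 [ 0.7138  0.0987  0.018 ]]
42 275.85714285714283 187.8095238095238 272 282 175 196<stdin>:12: RuntimeWarning: Mean of empty slice.
  ret = ret.dtype.type(ret / rcount)
Traceback (most recent call last):
ValueError: zero-size array to reduction operation minimum which has no identity
```

```bash
cat >> h.py <<'E'
# guide estimate
G0=np.array([.5798,-.041,0]); YAW=-.219
def gR(): return R.from_euler('z',YAW).as_matrix()
def g2w(p): return G0+np.array(p)@gR().T
def w2g(p): return (np.array(p)-G0)@gR()
def grasp_rot():   # tool x=-guide x, z=-(knob axis)
    z=-np.array([0,.5,.75**.5]); x=np.array([-1,0,0]); return gR()@np.c_[x,np.cross(z,x),z]
def rows(p0,R0,p1,R1,n,jaw):
    dr=R.from_matrix(R0.T@R1).as_rotvec()/n; dp=(np.array(p1)-p0)/n; Rk=R0.copy()
    for k in range(n):
        print('{"travel":%s,"delta_rot":%s,"jaw":%g}'%([round(float(t),4) for t in Rk.T@dp],[round(float(t),3) for t in dr],jaw),end=',\n' if k%5!=4 else '\n--\n')
        Rk=Rk@R.from_rotvec(dr).as_matrix()
def cur():
    s=sensors.sense(); return np.array(s['position']),R.from_rotvec(s['tcp_rot']).as_matrix(),s
E
python3 - <<'E'
from h import *
p,Q,s=cur()
print(np.array(optics.camera('wrist')['T_tool_cam']).round(3))
up=p+[0,0,.13]; rows(p,Q,up,Q,3,.0854)
ax=-grasp_rot()[:,2]; K=np.array([.574,.100,.1]); 
t=K+.15*ax; print(t)
mid=t+[0,-.0,.12]
rows(up,Q,mid,grasp_rot(),20,.0854)
E
```

```text
[[ 0.    -0.954 -0.301  0.077]
 [ 1.     0.     0.    -0.   ]
 [-0.    -0.301  0.954 -0.181]
 [ 0.     0.     0.     1.   ]]
{"travel":[0.0, 0.0, -0.0433],"delta_rot":[0.0, 0.0, 0.0],"jaw":0.0854},
{"travel":[0.0, 0.0, -0.0433],"delta_rot":[0.0, 0.0, 0.0],"jaw":0.0854},
{"travel":[0.0, 0.0, -0.0433],"delta_rot":[0.0, 0.0, 0.0],"jaw":0.0854},
[0.59029402 0.17320864 0.22990381]
{"travel":[-0.0305, 0.0295, -0.0014],"delta_rot":[0.025, 0.008, 0.031],"jaw":0.0854},
{"travel":[-0.0295, 0.0304, -0.0024],"delta_rot":[0.025, 0.008, 0.031],"jaw":0.0854},
{"travel":[-0.0285, 0.0313, -0.0034],"delta_rot":[0.025, 0.008, 0.031],"jaw":0.0854},
{"travel":[-0.0275, 0.032, -0.0044],"delta_rot":[0.025, 0.008, 0.031],"jaw":0.0854},
{"travel":[-0.0264, 0.0328, -0.0055],"delta_rot":[0.025, 0.008, 0.031],"jaw":0.0854}
--
{"travel":[-0.0254, 0.0334, -0.0065],"delta_rot":[0.025, 0.008, 0.031],"jaw":0.0854},
{"travel":[-0.0242, 0.034, -0.0076],"delta_rot":[0.025, 0.008, 0.031],"jaw":0.0854},
{"travel":[-0.0231, 0.0345, -0.0087],"delta_rot":[0.025, 0.008, 0.031],"jaw":0.0854},
{"travel":[-0.0219, 0.035, -0.009
[... 300 characters left out ...]
w":0.0854},
{"travel":[-0.017, 0.0363, -0.014],"delta_rot":[0.025, 0.008, 0.031],"jaw":0.0854},
{"travel":[-0.0158, 0.0364, -0.0151],"delta_rot":[0.025, 0.008, 0.031],"jaw":0.0854},
{"travel":[-0.0145, 0.0365, -0.0161],"delta_rot":[0.025, 0.008, 0.031],"jaw":0.0854}
--
{"travel":[-0.0132, 0.0365, -0.0171],"delta_rot":[0.025, 0.008, 0.031],"jaw":0.0854},
{"travel":[-0.0119, 0.0365, -0.0182],"delta_rot":[0.025, 0.008, 0.031],"jaw":0.0854},
{"travel":[-0.0106, 0.0363, -0.0192],"delta_rot":[0.025, 0.008, 0.031],"jaw":0.0854},
{"travel":[-0.0093, 0.0361, -0.0202],"delta_rot":[0.025, 0.008, 0.031],"jaw":0.0854},
{"travel":[-0.008, 0.0359, -0.0212],"delta_rot":[0.025, 0.008, 0.031],"jaw":0.0854}
--
```

>>> move_arm([
  {"travel": [0,0,-0.043],"delta_rot": [0,0,0],"jaw": 0.085},
  {"travel": [0,0,-0.043],"delta_rot": [0,0,0],"jaw": 0.085},
  {"travel": [0,0,-0.043],"delta_rot": [0,0,0],"jaw": 0.085},
])

```text
clock: 0.62
position: [0.2768, -0.6154, 0.323]
tcp_rot: [0.659, -3.072, -0.0]
ft_force: [0.5, 0.1, 0.0]
width: 0.992
grasp_force: 0.0
```

>>> move_arm([
  {"travel": [-0.03,0.03,-0.001],"delta_rot": [0.025,0.008,0.031],"jaw": 0.085},
  {"travel": [-0.03,0.03,-0.002],"delta_rot": [0.025,0.008,0.031],"jaw": 0.085},
  {"travel": [-0.028,0.031,-0.003],"delta_rot": [0.025,0.008,0.031],"jaw": 0.085},
  {"travel": [-0.028,0.032,-0.004],"delta_rot": [0.025,0.008,0.031],"jaw": 0.085},
  {"travel": [-0.026,0.033,-0.006],"delta_rot": [0.025,0.008,0.031],"jaw": 0.085},
])

```text
clock: 1.25
position: [0.3549, -0.4172, 0.3277]
tcp_rot: [0.415, -3.095, 0.205]
ft_force: [0.2, 0.4, 0.5]
width: 0.999
grasp_force: 0.0
```

>>> move_arm([
  {"travel": [-0.025,0.033,-0.006],"delta_rot": [0.025,0.008,0.031],"jaw": 0.085},
  {"travel": [-0.024,0.034,-0.008],"delta_rot": [0.025,0.008,0.031],"jaw": 0.085},
  {"travel": [-0.023,0.034,-0.009],"delta_rot": [0.025,0.008,0.031],"jaw": 0.085},
  {"travel": [-0.022,0.035,-0.01],"delta_rot": [0.025,0.008,0.031],"jaw": 0.085},
  {"travel": [-0.021,0.035,-0.011],"delta_rot": [0.025,0.008,0.031],"jaw": 0.085},
])

```text
clock: 1.88
position: [0.4326, -0.2212, 0.3365]
tcp_rot: [0.17, -3.086, 0.406]
ft_force: [1.6, -0.2, 0.2]
width: 0.994
grasp_force: 0.0
```

>>> move_arm([
  {"travel": [-0.02,0.036,-0.012],"delta_rot": [0.025,0.008,0.031],"jaw": 0.085},
  {"travel": [-0.018,0.036,-0.013],"delta_rot": [0.025,0.008,0.031],"jaw": 0.085},
  {"travel": [-0.017,0.036,-0.014],"delta_rot": [0.025,0.008,0.031],"jaw": 0.085},
  {"travel": [-0.016,0.036,-0.015],"delta_rot": [0.025,0.008,0.031],"jaw": 0.085},
  {"travel": [-0.014,0.036,-0.016],"delta_rot": [0.025,0.008,0.031],"jaw": 0.085},
])

```text
clock: 2.5
position: [0.51, -0.0246, 0.3446]
tcp_rot: [-0.075, -3.045, 0.6]
ft_force: [1.2, -0.0, -0.0]
width: 0.995
grasp_force: 0.0
```

>>> move_arm([
  {"travel": [-0.013,0.036,-0.017],"delta_rot": [0.025,0.008,0.031],"jaw": 0.085},
  {"travel": [-0.012,0.036,-0.018],"delta_rot": [0.025,0.008,0.031],"jaw": 0.085},
  {"travel": [-0.011,0.036,-0.019],"delta_rot": [0.025,0.008,0.031],"jaw": 0.085},
  {"travel": [-0.009,0.036,-0.02],"delta_rot": [0.025,0.008,0.031],"jaw": 0.085},
  {"travel": [-0.008,0.036,-0.021],"delta_rot": [0.025,0.008,0.031],"jaw": 0.085},
])

```text
clock: 3.12
position: [0.5867, 0.1714, 0.3525]
tcp_rot: [-0.317, -2.973, 0.787]
ft_force: [0.5, -0.3, 0.2]
width: 0.998
grasp_force: 0.0
```

```bash
python3 - <<'E'
from h import *
v=shot('wrist'); save(v,'w1'); s=sensors.sense(); print(s['joint_pos'],s['clock'])
print(proj(v,[[.574,.1,.1]]))
cv2.imwrite('pics/w1.png',cv2.resize(v['im'],(800,600),interpolation=cv2.INTER_CUBIC))
E
```

```text
[ 0.79218727  0.42015151  0.21762402  0.2817825  -1.80826586 -2.56915169] 3.175
[[297.18233407 156.11185081]]
```

View pics/w1.png

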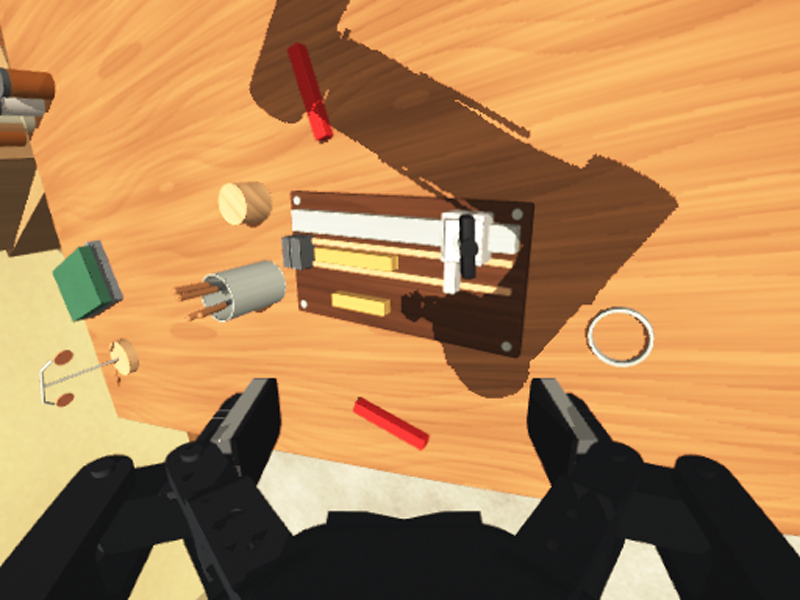

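Wrist view: the wing is at (467,246), the stop at (465,240), the long bar in the groove at (355,259) and the spare at (360,303). The board's screws are at (297,201), (517,214), (304,304) and (507,346). Bar choice: brass bars at (355,259) in the groove and (360,303) parked, red ones at (310,90) and (390,423). The one in the groove is the long brass bar.

```bash
python3 - <<'E'
from h import *
np.set_printoptions(precision=4,suppress=True)
s_=lambda L:(np.array(L,float)+.5)*.64-.5
v=load('w1'); S=onz(v,s_([(297,201),(517,214),(304,304),(507,346)]),.018); print(S, S.mean(0))
p,Q,s=cur(); ax=-grasp_rot()[:,2]; t=np.array([.574,.100,.1])+.11*ax; print(t)
rows(p,Q,t,grasp_rot(),5,.0854)
E
```

```text
[[ 0.4863 -0.1888  0.018 ]
 [ 0.5565  0.1337  0.018 ]
 [ 0.6442 -0.2234  0.018 ]
 [ 0.7147  0.0998  0.018 ]] [ 0.6004 -0.0447  0.018 ]
[0.5859 0.1537 0.1953]
{"travel":[-0.0004, 0.0116, 0.029],"delta_rot":[0.0, 0.001, 0.001],"jaw":0.0854},
{"travel":[-0.0004, 0.0116, 0.029],"delta_rot":[0.0, 0.001, 0.001],"jaw":0.0854},
{"travel":[-0.0004, 0.0117, 0.029],"delta_rot":[0.0, 0.001, 0.001],"jaw":0.0854},
{"travel":[-0.0004, 0.0117, 0.029],"delta_rot":[0.0, 0.001, 0.001],"jaw":0.0854},
{"travel":[-0.0005, 0.0117, 0.029],"delta_rot":[0.0, 0.001, 0.001],"jaw":0.0854}
--
```

>>> move_arm([
  {"travel": [0,0.012,0.029],"delta_rot": [0,0,0],"jaw": 0.085},
  {"travel": [-0.001,0.012,0.029],"delta_rot": [0,0,0],"jaw": 0.07},
  {"travel": [0,0.012,0.029],"delta_rot": [0,0,0],"jaw": 0.06},
  {"travel": [-0.001,0.011,0.029],"delta_rot": [0,0.001,0.001],"jaw": 0.05},
  {"travel": [0,0.011,0.029],"delta_rot": [0,0.001,0.001],"jaw": 0.05},
])

```text
clock: 3.8
position: [0.5844, 0.1487, 0.1967]
tcp_rot: [-0.319, -2.971, 0.785]
ft_force: [0.3, 0.2, -0.2]
width: 0.582
grasp_force: 0.0
```

```bash
sed -i 's/^G0=.*/G0=np.array([.5809,-.0404,0]); YAW=-.2155/' h.py; python3 - <<'E'
from h import *
np.set_printoptions(precision=4,suppress=True)
v=shot('wrist'); save(v,'w2')
c=proj(v,[[.574,.1,.1]])[0]; print(c)
x,y=(c-[100,75]).astype(int).clip(0); print(x,y)
cv2.imwrite('pics/w2.png',cv2.resize(v['im'][y:y+150,x:x+200],(800,600),interpolation=cv2.INTER_CUBIC))
E
```

```text
[262.3012 178.756 ]
162 103
```

View pics/w2.png

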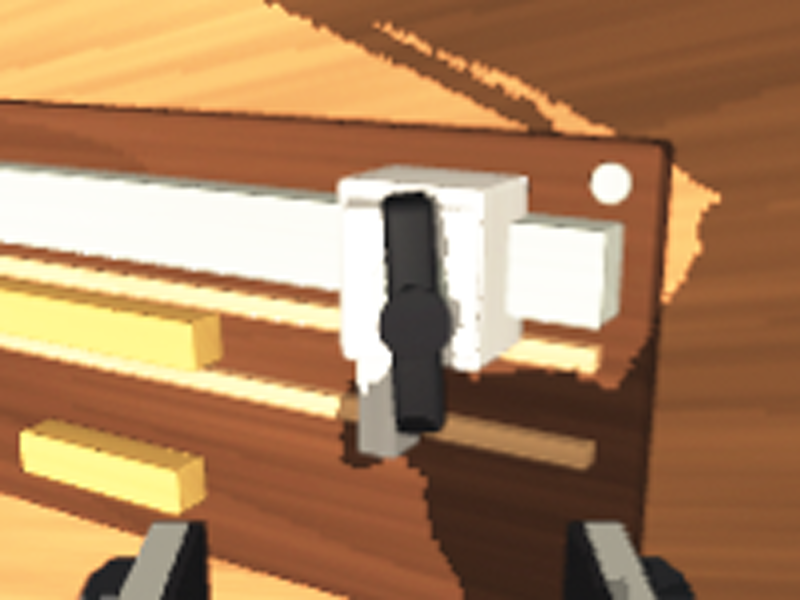

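Enlarged crop: the knob's wing runs from (408,195) to (420,430) with its hub at (417,322), and lies across the rail, so the clamp is tight. The long bar's +y end is at (205,340), clear of the stop.

```bash
python3 - <<'E'
from h import *
np.set_printoptions(precision=4,suppress=True)
K0=[.574,.1,.1]; out={}
for n,th in(('w1',50),('w2',60),('scene0',50),('side0',75)):
    v=load(n); c=proj(v,[K0])[0]
    m=(v['im'].max(2)<th).astype(np.uint8); nn,L,st,ce=cv2.connectedComponentsWithStats(m)
    best=[i for i in range(1,nn) if st[i,4]>25 and st[i,4]<4000]; i=min(best,key=lambda i:np.linalg.norm(ce[i]-c))
    ct=cv2.findContours((L==i).astype(np.uint8),0,1)[0][0]; r=cv2.minAreaRect(ct)
    out[n]=(v,np.array(r[0])); print(n,c,st[i],ce[i],r)
for a,b in(('w1','w2'),('w2','scene0'),('w2','side0'),('scene0','side0')):
    t=tri(out[a][0],[out[a][1]],out[b][0],[out[b][1]])[0]; print(a,b,t,w2g(t[:3]))
# wing ends in w2, cast on plane z of centre +12mm along axis
v=load('w2'); P=(np.array([(408,195),(420,430)])+.5)/4-.5+[162,103]
g=w2g(onz(v,P,.11)); print(g, np.diff(g,axis=0))
# bar +y end and end block
E
```

```text
w1 [297.1823 156.1119] [294 138  12  40 297] [298.8855 159.4613] ((299.5927734375, 157.44798278808594), (39.288814544677734, 10.749724388122559), 87.27368927001953)
w2 [262.3012 178.756 ] [257 151  17  60 615] [265.5837 185.4715] ((265.0, 180.5), (59.0, 16.0), 90.0)
scene0 [276.589  182.7623] [272 174  11  23 121] [276.4876 186.6942] ((277.3077087402344, 185.03846740722656), (22.161123275756836, 8.825226783752441), 78.69007110595703)
side0 [242.1665 202.0782] [233 196  18  14  69] [241.3333 202.6377] ((241.260009765625, 202.32000732421875), (20.80000114440918, 3.799999952316284), 36.869895935058594)
w1 w2 [0.576  0.1047 0.1028 0.0007] [-0.0359  0.1407  0.1028]
w2 scene0 [0.5771 0.1007 0.0958 0.0005] [-0.0339  0.137   0.0958]
w2 side0 [0.5761 0.102  0.0993 0.0009] [-0.0351  0.1381  0.0993]
scene0 side0 [0.5778 0.1    0.0966 0.0014] [-0.033   0.1365  0.0966]
[[-0.0685  0.1425  0.11  ]
 [-0.006   0.1466  0.11  ]] [[0.0624 0.0041 0.    ]]
```

```bash
python3 - <<'E'
from h import *
p,Q,s=cur(); Rg=grasp_rot(); C=g2w([-.035,.137,.097]); ax=-Rg[:,2]
pre=C+.03*ax; fin=C-.016*ax; print(C,pre,fin,s['joint_pos'])
rows(p,Q,pre,Rg,3,.045); rows(pre,Rg,fin,Rg,3,.045)
E
```

```text
[0.57600508 0.10091539 0.097     ] [0.57921262 0.11556844 0.12298076] [0.57429439 0.09310043 0.08314359] [ 0.76623181  0.45677964 -0.07313079  0.2795702  -1.48904328 -2.63801055]
{"travel":[-0.0013, 0.0024, 0.0254],"delta_rot":[0.001, -0.0, 0.001],"jaw":0.045},
{"travel":[-0.0013, 0.0024, 0.0254],"delta_rot":[0.001, -0.0, 0.001],"jaw":0.045},
{"travel":[-0.0013, 0.0024, 0.0254],"delta_rot":[0.001, -0.0, 0.001],"jaw":0.045},
{"travel":[0.0, -0.0, 0.0153],"delta_rot":[0.0, 0.0, 0.0],"jaw":0.045},
{"travel":[0.0, -0.0, 0.0153],"delta_rot":[0.0, 0.0, 0.0],"jaw":0.045},
{"travel":[0.0, -0.0, 0.0153],"delta_rot":[0.0, 0.0, 0.0],"jaw":0.045},
```

>>> move_arm([
  {"travel": [-0.001,0.0025,0.0255],"delta_rot": [0.001,0,0.001],"jaw": 0.045},
  {"travel": [-0.001,0.0025,0.0255],"delta_rot": [0.001,0,0.001],"jaw": 0.045},
  {"travel": [-0.001,0.0025,0.0255],"delta_rot": [0.001,0,0.001],"jaw": 0.045},
  {"travel": [0,0,0],"delta_rot": [0,0,0],"jaw": 0.045},
])

```text
clock: 4.35
position: [0.5801, 0.1165, 0.1269]
tcp_rot: [-0.324, -2.967, 0.793]
ft_force: [0.3, -0.1, 0.2]
width: 0.526
grasp_force: 0.0
```

>>> move_arm([
  {"travel": [0,0,0.015],"delta_rot": [0,0,0],"jaw": 0.045},
  {"travel": [0,0,0.015],"delta_rot": [0,0,0],"jaw": 0.045},
  {"travel": [0,0,0.013],"delta_rot": [0,0,0],"jaw": 0.045},
  {"travel": [0,0,0],"delta_rot": [0,0,0],"jaw": 0.045},
])

```text
clock: 4.85
position: [0.5758, 0.0957, 0.0895]
tcp_rot: [-0.324, -2.968, 0.792]
ft_force: [-0.2, -1.1, 1.2]
width: 0.53
grasp_force: 0.0
```

```bash
python3 - <<'E'
from h import *
np.set_printoptions(precision=4,suppress=True)
p,Q,s=cur(); print(w2g(p),s['ft_force'],s['width'])
v=shot('scene'); save(v,'scene1'); w=shot('wrist'); save(w,'w3')
a=cv2.resize(v['im'][150:250,190:323],(400,300),interpolation=cv2.INTER_CUBIC)
b=cv2.resize(w['im'][130:330,140:373],(400,300),interpolation=cv2.INTER_CUBIC)
cv2.imwrite('pics/g1.png',np.hstack([a,b]))
E
```

```text
[-0.0341  0.1319  0.0895] [-0.2144 -1.1224  1.2014] 0.5296641093449965
```

View pics/g1.png

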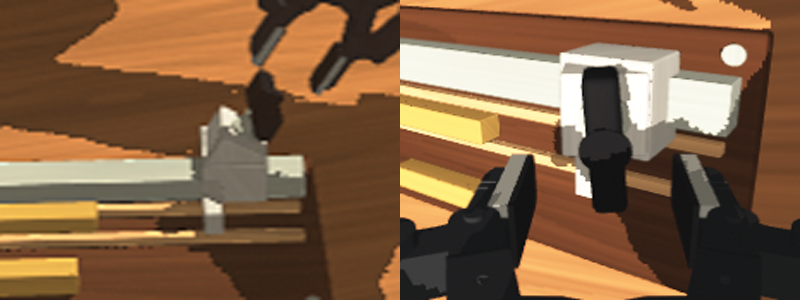

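The left crop (scene) shows the fingertips at (258,60) and (318,90), above and slightly past the wing top (262,75). The wrist crop shows the wing at (603,135) between the fingers but not yet level with them. I'll check this against the TCP projection.

```bash
python3 - <<'E'
from h import *
np.set_printoptions(precision=4,suppress=True)
p,Q,s=cur()
v=load('scene1'); w=load('w3')
pts=[p, p-.019*Q[:,2], p+Q[:,1]*.022-.01*Q[:,2], p-Q[:,1]*.022-.01*Q[:,2], g2w([-.035,.137,.097])]
print('scene crop',(proj(v,pts)-[190,150])*3.0)
print('wrist crop',(proj(w,pts)-[140,130])*400/233+[400,0])
out={}
for n,th in(('w1',50),('w3',50),('w2',60)):
    u=load(n); im=u['im'].max(2)
    print(n)
P1=[(299.6,157.4)]
# wing ends, w3 crop: top (601,68), bottom (608,211) ; w2 crop ends (408,195),(420,430)
e3=(np.array([(601,68),(608,211),(604,147)])-[400,0])*233/400+[140,130]-.3
e2=(np.array([(408,195),(420,430),(417,322)])+.5)/4-.5+[162,103]
t=tri(load('w2'),e2,w,e3); print(t,w2g(t[:,:3]))
E
```

```text
scene crop [[256.3826 111.2044]
 [269.1868  92.9616]
 [287.7336 112.8523]
 [238.1101  90.2823]
 [261.5873 102.8025]]
wrist crop [[603.2732 152.9889]
 [603.2523 173.0918]
 [659.5791 163.117 ]
 [546.9554 162.9558]
 [603.815  156.7429]]
w1
w3
w2
[[0.5486 0.0746 0.0435 0.0018]
 [0.6271 0.0631 0.0449 0.0026]
 [0.589  0.0714 0.0485 0.0033]] [[-0.0561  0.1055  0.0435]
 [ 0.023   0.111   0.0449]
 [-0.016   0.111   0.0485]]
```

```bash
python3 - <<'E'
from h import *
np.set_printoptions(precision=4,suppress=True)
p,Q,s=cur(); print(s['clock'],p,s['joint_pos'],s['joint_velocities'])
v=shot('scene'); save(v,'scene2'); w=shot('wrist'); save(w,'w4')
p,Q,s=cur(); print(s['clock'],p)
print(np.abs(v['im'].astype(int)-load('scene1')['im']).sum(2).__gt__(60).sum(),np.abs(w['im'].astype(int)-load('w3')['im']).sum(2).__gt__(60).sum())
a=cv2.resize(v['im'][150:250,190:323],(400,300),interpolation=cv2.INTER_CUBIC)
b=cv2.resize(w['im'],(400,300),interpolation=cv2.INTER_AREA)
cv2.imwrite('pics/g2.png',np.hstack([a,b]))
E
```

```text
4.95 [0.5768 0.0967 0.0905] [ 0.7153  0.4973 -0.2734  0.3218 -1.2442 -2.6764] [ 0.0038 -0.0046  0.0113 -0.0016 -0.003  -0.0009]
5.05 [0.577  0.097  0.0907]
683 5785
```

View pics/g2.png

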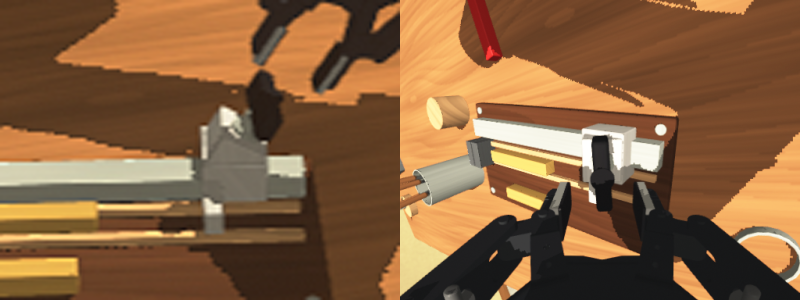

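```bash
python3 - <<'E'
from h import *
np.set_printoptions(precision=3,suppress=True)
S=g2w([[-.067,-.172,.018],[-.067,.172,.018],[.107,-.172,.018],[.107,.172,.018]]) 
S=load_S=np.array([[.4845,-.1884,.018],[.5567,.1337,.018],[.6435,-.2247,.018],[.7145,.0985,.018]])
for n in('w1','w2','w3','w4'):
    v=load(n); print(n,v['T'][:3,3]); 
    print(' pred',proj(v,S).round(1).tolist())
    im=v['im'];q=proj(v,S)
    for k,c in enumerate(q):
        x,y=c.astype(int); 
        if not(15<x<495 and 15<y<370): continue
        r=14;x0,y0=max(x-r,0),max(y-r,0); pa=im[y0:y+r,x0:x+r]
        m=((pa.min(2)>120)&(pa.max(2).astype(int)-pa.min(2)<45)).astype(np.uint8); nn,L,st,ce=cv2.connectedComponentsWithStats(m)
        print('  ',k,[(st[i,4],(ce[i]+[x0,y0]).round(1).tolist()) for i in range(1,nn) if st[i,4]>5])
s=sensors.sense(); print(s['ft_force'],s['wrist_torque'],s['joint_efforts'])
E
```

```text
w1 [0.53  0.275 0.51 ]
 pred [[189.8, 127.6], [330.7, 136.9], [193.9, 194.1], [323.7, 221.2]]
   0 [(np.int32(18), [189.5, 128.0]), (np.int32(105), [194.2, 137.2])]
   1 [(np.int32(65), [321.2, 146.9])]
   2 [(np.int32(34), [180.4, 183.8]), (np.int32(12), [193.9, 193.8])]
   3 []
w2 [0.528 0.253 0.354]
 pred [[139.8, 133.9], [314.4, 148.5], [149.4, 216.3], [306.7, 261.3]]
   0 [(np.int32(24), [139.3, 134.4]), (np.int32(85), [143.0, 144.2])]
   1 [(np.int32(76), [314.2, 148.3]), (np.int32(67), [307.4, 159.5])]
   2 [(np.int32(25), [135.9, 205.7]), (np.int32(19), [149.5, 216.4])]
   3 [(np.int32(9), [318.8, 249.4])]
w3 [0.52  0.201 0.247]
 pred [[102.4, 141.0], [334.2, 166.3], [119.1, 243.2], [319.8, 320.4]]
   0 [(np.int32(34), [101.8, 141.4]), (np.int32(54), [105.2, 153.1])]
   1 [(np.int32(169), [334.0, 166.2])]
   2 [(np.int32(8), [105.9, 229.9]), (np.int32(28), [118.9, 243.0])]
   3 []
w4 [0.52  0.201 0.248]
 pred [[102.1, 140.6], [333.5, 165.6], [118.9, 242.7], [319.3, 319.3]]
   0 [(np.int32(37), [101.6, 141.0]), (np.int32(40), [104.7, 152.5])]
   1 [(np.int32(164), [333.2, 165.4])]
   2 [(np.int32(13), [105.2, 229.4]), (np.int32(26), [118.9, 242.9])]
   3 []
[ 0.074  0.422 -0.668] [ 1.57  -0.356  0.022] [ -0.116 -61.805  22.583   5.686  -1.419   0.   ]
```

Camera poses check out to within 0.5 px on the screws, and the knob estimate agrees across views. In the pictures, though, the fingers seem to end about 35 mm short of the stated TCP. A gentle close will test that: if the jaws shut empty, the fingers are still above the wing.

>>> move_arm([
  {"travel": [0,0,0],"delta_rot": [0,0,0],"jaw": 0.03},
  {"travel": [0,0,0],"delta_rot": [0,0,0],"jaw": 0.015},
  {"travel": [0,0,0],"delta_rot": [0,0,0],"jaw": 0.008},
  {"travel": [0,0,0],"delta_rot": [0,0,0],"jaw": 0.006},
  {"travel": [0,0,0],"delta_rot": [0,0,0],"jaw": 0.006},
], newtons=20)

```text
clock: 5.68
position: [0.5765, 0.0967, 0.0903]
tcp_rot: [-0.324, -2.97, 0.79]
ft_force: [-0.2, -1.4, -0.0]
width: 0.067
grasp_force: 0.0
```

```bash
python3 - <<'E'
from h import *
np.set_printoptions(precision=4,suppress=True)
p,Q,s=cur(); print(p,s['width'],s['grasp_force'],s['ft_force'])
v=shot('scene'); save(v,'scene3'); w=shot('wrist'); save(w,'w5')
print((proj(v,[p,p-.04*Q[:,2]])-[190,150])*3,proj(w,[p,p-.04*Q[:,2]])*400/512+[400,0])
a=cv2.resize(v['im'][150:250,190:323],(400,300),interpolation=cv2.INTER_CUBIC)
b=cv2.resize(w['im'],(400,300),interpolation=cv2.INTER_AREA)
cv2.imwrite('pics/g3.png',np.hstack([a,b]))
E
```

```text
[0.5765 0.0967 0.0903] 0.06686499200957675 0.0 [-0.2259 -1.407  -0.0183]
[[256.2611 111.223 ]
 [283.4766  72.4481]] [[601.6158 170.619 ]
 [601.5704 192.1334]]
```

View pics/g3.png

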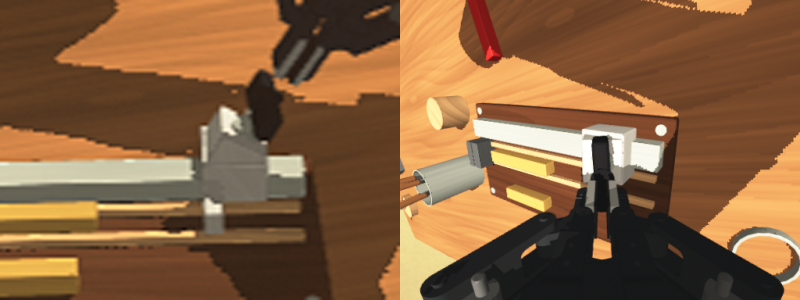

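```bash
python3 - <<'E'
from h import *
np.set_printoptions(precision=4,suppress=True)
p,Q,s=cur(); print(manip.grip_depth,[x for x in dir(manip) if x[0]!='_'])
v=load('scene3'); w=load('w5')
for d in(.025,.03,.035,.04,.045): print(d,((proj(v,[p-d*Q[:,2]])-[190,150])*3).round(1), proj(w,[p-d*Q[:,2]+.011*Q[:,0]]).round(1))
g=w['im'][195:290,225:290]
a=cv2.resize(g,None,fx=6,fy=6,interpolation=cv2.INTER_CUBIC); b=cv2.resize(v['im'][150:200,265:310],None,fx=8,fy=8,interpolation=cv2.INTER_CUBIC)
b=cv2.copyMakeBorder(b,0,a.shape[0]-b.shape[0],0,0,0); cv2.imwrite('pics/g4.png',np.hstack([a,b])); print(a.shape,b.shape)
E
```

```text
0.0187 ['MotionError', 'grip_depth', 'sign_off']
0.025 [[273.1  87.2]] [[258.1 217.8]]
0.03 [[276.6  82.3]] [[258.  221.1]]
0.035 [[280.   77.4]] [[258.  224.6]]
0.04 [[283.5  72.5]] [[258.  228.3]]
0.045 [[287.   67.5]] [[258.  232.3]]
(570, 390, 3) (570, 360, 3)
```

View pics/g4.png

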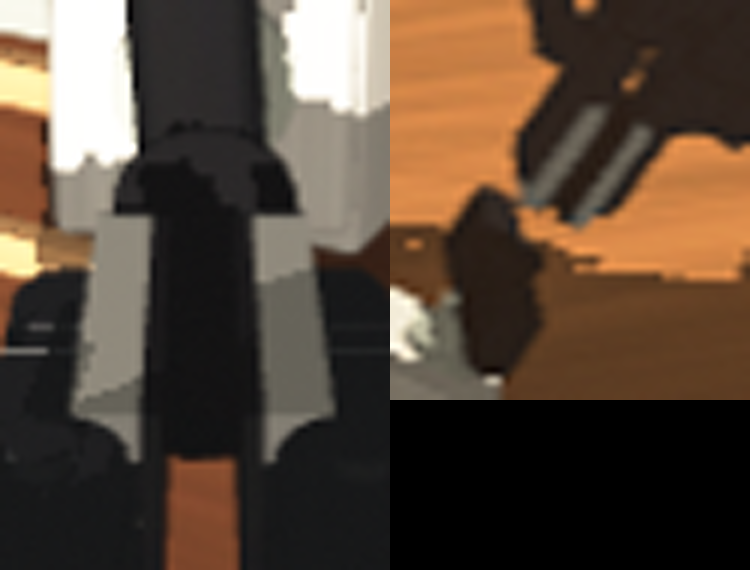

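The close-up confirms the jaws shut empty. The pad tips are at wrist px (259,230) and scene px about (286,177), which puts them 40 mm behind the reported TCP, and the fingers are centred on the wing (column 259). The image shows the real geometry, so I reopen and advance about 45 mm more, watching force.

>>> move_arm([
  {"travel": [0,0,-0.005],"delta_rot": [0,0,0],"jaw": 0.045},
  {"travel": [0,0,0],"delta_rot": [0,0,0],"jaw": 0.045},
  {"travel": [0,0,0],"delta_rot": [0,0,0],"jaw": 0.045},
  {"travel": [0,0,0.015],"delta_rot": [0,0,0],"jaw": 0.045},
  {"travel": [0,0,0.015],"delta_rot": [0,0,0],"jaw": 0.045},
])

```text
clock: 6.4
position: [0.5734, 0.0838, 0.0674]
tcp_rot: [-0.324, -2.969, 0.79]
ft_force: [0.1, -0.7, -0.6]
width: 0.528
grasp_force: 0.0
```

>>> move_arm([
  {"travel": [0,0,0.01],"delta_rot": [0,0,0],"jaw": 0.045},
  {"travel": [0,0,0],"delta_rot": [0,0,0],"jaw": 0.045},
])

```text
clock: 6.65
position: [0.5723, 0.0787, 0.059]
tcp_rot: [-0.324, -2.968, 0.792]
ft_force: [0.3, 0.1, 0.4]
width: 0.525
grasp_force: 0.0
```

```bash
python3 - <<'E'
from h import *
np.set_printoptions(precision=4,suppress=True)
p,Q,s=cur(); C=g2w([-.035,.137,.097]); print(p,(p-C)@Q,s['width'],s['grasp_force'],s['ft_force'])
v=shot('scene'); save(v,'scene4'); w=shot('wrist'); save(w,'w6')
a=cv2.resize(v['im'][150:225,240:340],(400,300),interpolation=cv2.INTER_CUBIC)
b=cv2.resize(w['im'][150:300,160:360],(400,300),interpolation=cv2.INTER_CUBIC)
cv2.imwrite('pics/g5.png',np.hstack([a,b]))
E
```

```text
[0.5723 0.0787 0.059 ] [-0.001  -0.0006  0.0442] 0.5254371271664029 0.0 [0.2864 0.1482 0.4223]
```

View pics/g5.png

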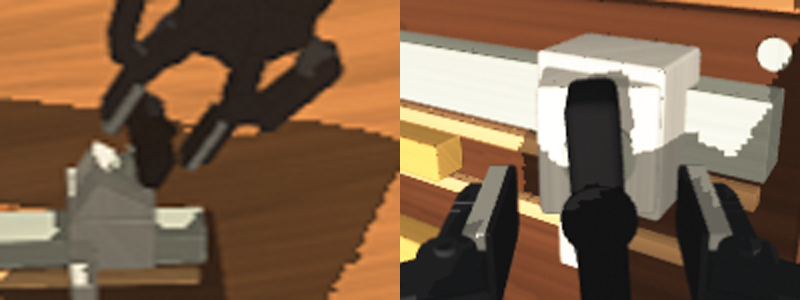

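The tips now straddle the wing: in the scene crop they are at (108,130)/(190,165) around the wing at (148,135), and the wrist crop shows it centred at (595,190). I need a little more depth before closing.

>>> move_arm([
  {"travel": [0,0,0.006],"delta_rot": [0,0,0],"jaw": 0.045},
  {"travel": [0,0,0.006],"delta_rot": [0,0,0],"jaw": 0.045},
  {"travel": [0,0,0],"delta_rot": [0,0,0],"jaw": 0.045},
])

```text
clock: 7.12
position: [0.5713, 0.0734, 0.0491]
tcp_rot: [-0.324, -2.969, 0.791]
ft_force: [0.1, 0.0, 0.1]
width: 0.527
grasp_force: 0.0
```

>>> move_arm([
  {"travel": [0,0,0],"delta_rot": [0,0,0],"jaw": 0.03},
  {"travel": [0,0,0],"delta_rot": [0,0,0],"jaw": 0.02},
  {"travel": [0,0,0],"delta_rot": [0,0,0],"jaw": 0.01},
  {"travel": [0,0,0],"delta_rot": [0,0,0],"jaw": 0.005},
  {"travel": [0,0,0],"delta_rot": [0,0,0],"jaw": 0.005},
], newtons=40)

```text
clock: 7.75
position: [0.5719, 0.074, 0.0496]
tcp_rot: [-0.324, -2.971, 0.79]
ft_force: [-0.5, 1.8, 0.6]
width: 0.186
grasp_force: 38.9
```

Gripped at about 15 mm. Now loosening: −1.3 rad about tool z.

>>> move_arm([
  {"travel": [0,0,0],"delta_rot": [0,0,-0.13],"jaw": 0.005},
  {"travel": [0,0,0],"delta_rot": [0,0,-0.13],"jaw": 0.005},
  {"travel": [0,0,0],"delta_rot": [0,0,-0.13],"jaw": 0.005},
])

```text
clock: 8.12
position: [0.5718, 0.074, 0.0496]
tcp_rot: [0.256, -2.888, 0.736]
ft_force: [0.1, 1.6, 0.1]
width: 0.187
grasp_force: 38.9
```

```bash
python3 - <<'E'
from h import *
np.set_printoptions(precision=4,suppress=True)
p,Q,s=cur(); print(w2g(p),s['joint_pos'],s['width'],s['grasp_force'],s['ft_force'],s['wrist_torque']@Q)
E
```

```text
[-0.0333  0.1098  0.0496] [ 0.6913  0.5215 -0.3509  0.3462 -1.1425 -2.3013] 0.1872033798770476 38.865755796432495 [0.1369 1.5859 0.0733] [-1.7624 -0.6062  0.1631]
```

Torque about z is 0.16 N m and the sideways force is small, so the knob is turning cleanly. I continue.

>>> move_arm([
  {"travel": [0,0,0],"delta_rot": [0,0,-0.15],"jaw": 0.005},
  {"travel": [0,0,0],"delta_rot": [0,0,-0.15],"jaw": 0.005},
  {"travel": [0,0,0],"delta_rot": [0,0,-0.15],"jaw": 0.005},
  {"travel": [0,0,0],"delta_rot": [0,0,-0.15],"jaw": 0.005},
  {"travel": [0,0,0],"delta_rot": [0,0,-0.15],"jaw": 0.005},
])

```text
clock: 8.75
position: [0.5715, 0.0739, 0.0494]
tcp_rot: [1.235, -2.47, 0.574]
ft_force: [-0.6, 1.7, -0.1]
width: 0.183
grasp_force: 38.9
```

>>> move_arm([
  {"travel": [0,0,0],"delta_rot": [0,0,-0.11],"jaw": 0.005},
  {"travel": [0,0,0],"delta_rot": [0,0,0],"jaw": 0.005},
])

```text
clock: 9.0
position: [0.5715, 0.0738, 0.0494]
tcp_rot: [1.355, -2.388, 0.546]
ft_force: [-2.1, 2.4, -0.6]
width: 0.192
grasp_force: 38.9
```

```bash
python3 - <<'E'
from h import *
np.set_printoptions(precision=4,suppress=True)
p,Q,s=cur(); print(w2g(p),s['joint_pos'],s['width'],s['grasp_force'],s['ft_force'],s['wrist_torque']@Q)
g=gR(); print('guide -y in tool',-(Q.T@g[:,1]), R.from_matrix(grasp_rot().T@Q).as_rotvec())
# bar +y end and block face in guide coords: top edges z=.018+.02 bar
v=load('w2'); 
hsv=cv2.cvtColor(v['im'],cv2.COLOR_BGR2HSV); m=cv2.inRange(hsv,(20,120,120),(35,255,255)); nn,L,st,ce=cv2.connectedComponentsWithStats(m)
for i in range(1,nn):
    if st[i,4]>80: print(st[i],ce[i],w2g(onz(v,[ce[i]],.038)))
u=load('scene4'); hsv=cv2.cvtColor(u['im'],cv2.COLOR_BGR2HSV); m=cv2.inRange(hsv,(20,120,90),(35,255,255)); nn,L,st,ce=cv2.connectedComponentsWithStats(m)
for i in range(1,nn):
    if st[i,4]>80:
        x,y,w,h,_=st[i]; print(st[i],w2g(onz(u,[(x,y+h/2),(x+w-1,y+h/2)],.034)))
# stop arm face in scene: crop g5 (69,280)/4
print(w2g(onz(u,[(240+69/4,150+270/4)],.045)))
E
```

```text
[-0.0336  0.1096  0.0494] [ 0.6914  0.5216 -0.3512  0.3459 -1.1427 -1.4463] 0.19184556010902318 38.882410526275635 [-2.11    2.3623 -0.6062] [-1.1826 -1.6499  0.0743]
guide -y in tool [ 0.8234 -0.275   0.4964] [-0.0016 -0.0055 -1.2466]
[253   0  69  22 646] [287.1703   7.8854] [[-0.2174  0.1319  0.038 ]]
[356   0  57  18 157] [386.2739   7.1401] [[-0.2052  0.2353  0.038 ]]
[ 321    0  165   46 2166] [397.0102  20.2512] [[-0.1927  0.2461  0.038 ]]
[ 50  21  48  38 184] [71.2717 39.1141] [[-0.2381 -0.3139  0.038 ]]
[348  32 120  34 811] [398.8039  50.2072] [[-0.1658  0.2504  0.038 ]]
[440  47  72  18 316] [477.3259  55.1108] [[-0.1593  0.3161  0.038 ]]
[ 83  56  35  23 277] [102.6931  67.0289] [[-0.1799 -0.2217  0.038 ]]
[ 70  69  56  23 375] [103.56   81.528] [[-0.1556 -0.2246  0.038 ]]
[77 93 18  8 98] [85.1224 96.3469] [[-0.1319 -0.2929  0.038 ]]
[167  92  56  19 271] [199.7011 100.2841] [[-0.1192 -0.0001  0.038 ]]
[ 95  97  59  23 582] [125.6959 110.3368] [[-0.105  -0.1701  0.038 ]]
[ 63 103  19  11 111] [ 71.7568 107.2523] [[-0.1119 -0.3506  0.038 ]]
[191 104  41  14 123] [212.487
[... 841 characters left out ...]
.9758 237.879 ] [[ 0.1118 -0.0594  0.038 ]]
[ 49 241 130  18 353] [123.2578 249.7847] [[ 0.1895 -0.245   0.038 ]]
[215 258  75  14 285] [250.9193 265.3263] [[0.1221 0.0828 0.038 ]]
[115 271  44  10 123] [135.1951 274.8049] [[ 0.2437 -0.2165  0.038 ]]
[432 273  80  13 593] [473.5194 278.9696] [[0.056  0.3543 0.038 ]]
[ 58 279  34  15 192] [ 72.3281 286.901 ] [[ 0.4067 -0.5508  0.038 ]]
[255 295  39   8 102] [273.2157 298.0098] [[0.1674 0.122  0.038 ]]
[353 357  33  12  91] [367.5275 362.2527] [[0.2191 0.2678 0.038 ]]
[165 217  56   7 227] [[ 0.0079 -0.1206  0.034 ]
 [ 0.013   0.0047  0.034 ]]
[173 236  42   6 202] [[ 0.072  -0.0946  0.034 ]
 [ 0.0755 -0.0059  0.034 ]]
[[0.0193 0.0893 0.045 ]]
```

The bar's +y end sits about 11 mm short of home, since its −y end is near y=−0.122 against the face at −0.135. The stop face is at y≈0.09, so the travel is about 95 mm. Clamp is at about 1.25 rad. Sliding.

>>> move_arm([
  {"travel": [0.0082,-0.0028,0.005],"delta_rot": [0,0,0],"jaw": 0.005},
  {"travel": [0.0124,-0.0041,0.0074],"delta_rot": [0,0,0],"jaw": 0.005},
  {"travel": [0.0124,-0.0041,0.0074],"delta_rot": [0,0,0],"jaw": 0.005},
])

```text
clock: 9.38
position: [0.5626, 0.0337, 0.0495]
tcp_rot: [1.354, -2.388, 0.546]
ft_force: [-1.9, 2.6, 0.7]
width: 0.19
grasp_force: 38.9
```

```bash
python3 - <<'E'
from h import *
np.set_printoptions(precision=4,suppress=True)
p,Q,s=cur(); print(w2g(p),s['joint_pos'],s['width'],gR().T@s['ft_force'],-(Q.T@gR()[:,1]))
v=shot('scene'); im=v['im']
hsv=cv2.cvtColor(im,cv2.COLOR_BGR2HSV); b=cv2.inRange(hsv,(20,120,90),(35,255,255)); nn,L,st,ce=cv2.connectedComponentsWithStats(b); print([x for x in st if 80<x[4]<400])
save(v,'scene5')
E
```

```text
[-0.0337  0.0685  0.0495] [ 0.6475  0.4903 -0.4181  0.3735 -1.0998 -1.4317] 0.18999754329683216 [-2.4099  2.0977  0.6899] [ 0.8233 -0.2752  0.4964]
[array([165, 218,  56,   6, 205], dtype=int32), array([173, 236,  42,   6, 195], dtype=int32)]
```

>>> move_arm([
  {"travel": [0.0124,-0.0041,0.0074],"delta_rot": [0,0,0],"jaw": 0.005},
  {"travel": [0.0124,-0.0041,0.0074],"delta_rot": [0,0,0],"jaw": 0.005},
  {"travel": [0.0066,-0.0022,0.004],"delta_rot": [0,0,0],"jaw": 0.005},
  {"travel": [0,0,0],"delta_rot": [0,0,0],"jaw": 0.005},
])

```text
clock: 9.93
position: [0.5543, -0.0035, 0.0496]
tcp_rot: [1.354, -2.387, 0.546]
ft_force: [-2.8, -0.9, -2.4]
width: 0.189
grasp_force: 39.3
```

>>> move_arm([
  {"travel": [0.0041,-0.0014,0.0025],"delta_rot": [0,0,0],"jaw": 0.005},
  {"travel": [0.0041,-0.0014,0.0025],"delta_rot": [0,0,0],"jaw": 0.005},
  {"travel": [0,0,0],"delta_rot": [0,0,0],"jaw": 0.005},
])

```text
clock: 10.3
position: [0.5526, -0.0121, 0.0495]
tcp_rot: [1.356, -2.387, 0.546]
ft_force: [-4.6, 1.6, -2.0]
width: 0.187
grasp_force: 39.4
```

```bash
python3 - <<'E'
from h import *
np.set_printoptions(precision=4,suppress=True)
p,Q,s=cur(); print(w2g(p),s['joint_pos'],s['width'],gR().T@s['ft_force'],-(Q.T@gR()[:,1]))
v=shot('scene'); im=v['im']
hsv=cv2.cvtColor(im,cv2.COLOR_BGR2HSV); b=cv2.inRange(hsv,(20,120,90),(35,255,255)); nn,L,st,ce=cv2.connectedComponentsWithStats(b); print([x for x in st if 80<x[4]<400])
save(v,'scene6')
E
```

```text
[-0.0337  0.0216  0.0495] [ 0.5918  0.4575 -0.4889  0.4093 -1.0521 -1.4119] 0.18744919864815945 [-4.8483  0.605  -2.0459] [ 0.8236 -0.2742  0.4965]
[array([162, 218,  54,   5, 185], dtype=int32), array([173, 236,  42,   6, 190], dtype=int32)]
```

>>> move_arm([
  {"travel": [0.0016,-0.0006,0.001],"delta_rot": [0,0,0],"jaw": 0.005},
  {"travel": [0.0016,-0.0006,0.001],"delta_rot": [0,0,0],"jaw": 0.005},
  {"travel": [0,0,0],"delta_rot": [0,0,0],"jaw": 0.005},
])

```text
clock: 10.72
position: [0.5519, -0.0156, 0.0495]
tcp_rot: [1.356, -2.387, 0.546]
ft_force: [-6.2, 3.9, -0.5]
width: 0.19
grasp_force: 39.5
```

>>> move_arm([
  {"travel": [0.0016,-0.0006,0.001],"delta_rot": [0,0,0],"jaw": 0.005},
  {"travel": [0,0,0],"delta_rot": [0,0,0],"jaw": 0.005},
])

```text
clock: 10.98
position: [0.5515, -0.0176, 0.0495]
tcp_rot: [1.356, -2.387, 0.546]
ft_force: [-7.3, 4.6, 0.1]
width: 0.193
grasp_force: 39.5
```

>>> move_arm([
  {"travel": [0.0008,-0.0003,0.0005],"delta_rot": [0,0,0],"jaw": 0.005},
  {"travel": [0,0,0],"delta_rot": [0,0,0],"jaw": 0.005},
])

```text
clock: 11.22
position: [0.5515, -0.018, 0.0495]
tcp_rot: [1.357, -2.388, 0.545]
ft_force: [-8.0, 7.1, 0.6]
width: 0.192
grasp_force: 39.6
```

>>> move_arm([
  {"travel": [0.0008,-0.0003,0.0005],"delta_rot": [0,0,0],"jaw": 0.005},
  {"travel": [0,0,0],"delta_rot": [0,0,0],"jaw": 0.005},
])

```text
clock: 11.48
position: [0.5517, -0.0181, 0.0494]
tcp_rot: [1.358, -2.389, 0.545]
ft_force: [-9.3, 11.6, 1.5]
width: 0.191
grasp_force: 40.1
```

>>> move_arm([
  {"travel": [0.0008,-0.0003,0.0005],"delta_rot": [0,0,0],"jaw": 0.005},
  {"travel": [0,0,0],"delta_rot": [0,0,0],"jaw": 0.005},
])

```text
clock: 11.72
position: [0.5518, -0.0182, 0.0494]
tcp_rot: [1.359, -2.39, 0.544]
ft_force: [-11.2, 17.1, 3.0]
width: 0.19
grasp_force: 40.7
```

```bash
python3 - <<'E'
from h import *
np.set_printoptions(precision=4,suppress=True)
p,Q,s=cur(); print(w2g(p),s['joint_pos'],s['width'],gR().T@s['ft_force'],-(Q.T@gR()[:,1]),s['wrist_torque']@Q)
v=shot('scene'); save(v,'scene7'); w=shot('wrist'); save(w,'w7')
a=cv2.resize(v['im'][165:240,135:235],(400,300),interpolation=cv2.INTER_CUBIC)
b=cv2.resize(w['im'],(400,300),interpolation=cv2.INTER_AREA)
cv2.imwrite('pics/h1.png',np.hstack([a,b]))
E
```

```text
[-0.0332  0.0155  0.0494] [ 0.5827  0.4515 -0.4994  0.4149 -1.0416 -1.4079] 0.1903506812132571 [-14.5721  14.3283   2.965 ] [ 0.8257 -0.2735  0.4933] [-6.5668 -3.2214  0.14  ]
```

View pics/h1.png

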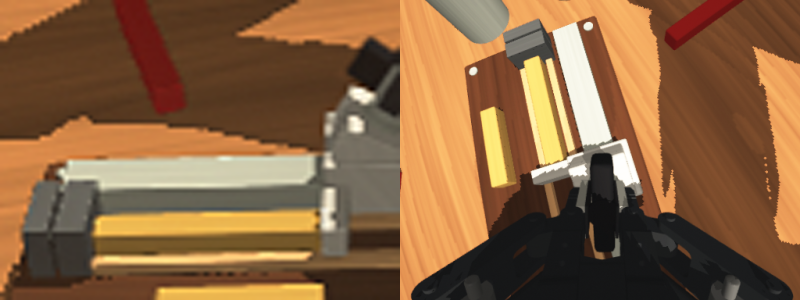

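The bar is fully home. The scene crop shows it running from the end block (93,235) to the stop's arm (320,225) with no gap, and the force rises with no further motion. I relieve the side force a little, keep pressing, and turn the knob back.

>>> move_arm([
  {"travel": [0.0005,0.0014,0],"delta_rot": [0,0,0],"jaw": 0.005},
  {"travel": [0,0,0],"delta_rot": [0,0,0.15],"jaw": 0.005},
  {"travel": [0,0,0],"delta_rot": [0,0,0.15],"jaw": 0.005},
  {"travel": [0,0,0],"delta_rot": [0,0,0.15],"jaw": 0.005},
])

```text
clock: 12.32
position: [0.5517, -0.0181, 0.0495]
tcp_rot: [0.808, -2.707, 0.657]
ft_force: [-4.1, 10.6, -1.7]
width: 0.189
grasp_force: 40.3
```

>>> move_arm([
  {"travel": [0,0,0],"delta_rot": [0,0,0.15],"jaw": 0.005},
  {"travel": [0,0,0],"delta_rot": [0,0,0.15],"jaw": 0.005},
  {"travel": [0,0,0],"delta_rot": [0,0,0.15],"jaw": 0.005},
  {"travel": [0,0,0],"delta_rot": [0,0,0.15],"jaw": 0.005},
])

```text
clock: 12.82
position: [0.5518, -0.0184, 0.0496]
tcp_rot: [-0.029, -2.947, 0.764]
ft_force: [-1.9, 7.8, -0.9]
width: 0.191
grasp_force: 39.9
```

```bash
python3 - <<'E'
from h import *
np.set_printoptions(precision=4,suppress=True)
p,Q,s=cur(); print(w2g(p),s['joint_pos'],s['width'],gR().T@s['ft_force'],s['wrist_torque']@Q,R.from_matrix(grasp_rot().T@Q).as_rotvec())
E
```

```text
[-0.0331  0.0153  0.0496] [ 0.5833  0.4505 -0.5015  0.4169 -1.0402 -2.4641] 0.19109277657512744 [-3.5754  7.2496 -0.9228] [-4.1961  0.7571 -0.2181] [-0.0067 -0.0077 -0.1937]
```

>>> move_arm([
  {"travel": [0,0,0],"delta_rot": [0,0,0.1],"jaw": 0.005},
  {"travel": [0,0,0],"delta_rot": [0,0,0.1],"jaw": 0.005},
  {"travel": [0,0,0],"delta_rot": [0,0,0],"jaw": 0.005},
])

```text
clock: 13.2
position: [0.5518, -0.0185, 0.0497]
tcp_rot: [-0.323, -2.975, 0.787]
ft_force: [-2.3, 7.1, -0.6]
width: 0.183
grasp_force: 39.5
```

```bash
cat > st.py <<'E'
from h import *
np.set_printoptions(precision=4,suppress=True)
p,Q,s=cur(); print(s['clock'],w2g(p),s['joint_pos'],s['width'],gR().T@s['ft_force'],s['wrist_torque']@Q,R.from_matrix(grasp_rot().T@Q).as_rotvec())
E
python3 st.py
```

```text
13.2 [-0.0331  0.0152  0.0497] [ 0.5831  0.4504 -0.5015  0.417  -1.0403 -2.6607] 0.18335867738608064 [-3.7243  6.4313 -0.5567] [-3.942   1.4836 -0.1196] [-0.0073 -0.0069  0.003 ]
```

>>> move_arm([
  {"travel": [0,0,0],"delta_rot": [0,0,0.06],"jaw": 0.005},
  {"travel": [0,0,0],"delta_rot": [0,0,0],"jaw": 0.005},
])

```text
clock: 13.45
position: [0.5518, -0.0185, 0.0497]
tcp_rot: [-0.414, -2.978, 0.792]
ft_force: [-2.4, 7.7, -0.8]
width: 0.185
grasp_force: 39.5
```

```bash
python3 st.py
```

```text
13.45 [-0.0331  0.0152  0.0497] [ 0.5831  0.4504 -0.5015  0.417  -1.0404 -2.7201] 0.18475484887668336 [-4.0076  6.9764 -0.8424] [-3.7026  1.6602 -0.1011] [-0.0075 -0.0067  0.0624]
```

>>> move_arm([
  {"travel": [0,0,0],"delta_rot": [0,0,0.06],"jaw": 0.005},
  {"travel": [0,0,0],"delta_rot": [0,0,0],"jaw": 0.005},
])

```text
clock: 13.7
position: [0.5518, -0.0185, 0.0497]
tcp_rot: [-0.505, -2.979, 0.797]
ft_force: [-2.0, 7.7, -0.8]
width: 0.189
grasp_force: 40.9
```

```bash
python3 st.py; python3 - <<'E'
from h import *
w=shot('wrist'); save(w,'w8'); v=shot('scene'); save(v,'scene8')
E
```

```text
13.7 [-0.0331  0.0152  0.0497] [ 0.5832  0.4504 -0.5016  0.417  -1.0403 -2.7799] 0.18926289372323074 [-3.6189  7.1071 -0.8459] [-3.687   1.9858 -0.2522] [-0.0077 -0.0065  0.1221]
```

>>> move_arm([
  {"travel": [0,0,0],"delta_rot": [0,0,0.06],"jaw": 0.005},
  {"travel": [0,0,0],"delta_rot": [0,0,0],"jaw": 0.005},
])

```text
clock: 14.05
position: [0.5517, -0.0184, 0.0497]
tcp_rot: [-0.594, -2.977, 0.802]
ft_force: [-2.2, 7.2, 1.3]
width: 0.189
grasp_force: 60.6
```

```bash
python3 st.py
```

```text
14.05 [-0.0332  0.0152  0.0497] [ 0.5835  0.4504 -0.5018  0.4174 -1.0405 -2.8387] 0.18853414944877991 [-3.6922  6.6055  1.2538] [-3.4837  2.4686 -1.0982] [-0.0075 -0.0065  0.1803]
```

Hard end of turn reached: torque rose to 1.1 N m. I ease back slightly, open, and retreat along the knob axis.

>>> move_arm([
  {"travel": [0,0,0],"delta_rot": [0,0,-0.05],"jaw": 0.005},
  {"travel": [0,0,0],"delta_rot": [0,0,0],"jaw": 0.02},
  {"travel": [0,0,0],"delta_rot": [0,0,0],"jaw": 0.045},
  {"travel": [0,0,0],"delta_rot": [0,0,0],"jaw": 0.045},
  {"travel": [0,0,0],"delta_rot": [0,0,0],"jaw": 0.045},
])

```text
clock: 14.68
position: [0.5498, -0.021, 0.0497]
tcp_rot: [-0.522, -2.974, 0.802]
ft_force: [-0.5, 0.3, -0.1]
width: 0.527
grasp_force: 0.0
```

>>> move_arm([
  {"travel": [0,0,-0.02],"delta_rot": [0,0,0],"jaw": 0.045},
  {"travel": [0,0,-0.04],"delta_rot": [0,0,0],"jaw": 0.045},
  {"travel": [0,0,-0.04],"delta_rot": [0,0,0],"jaw": 0.045},
  {"travel": [0,0,-0.04],"delta_rot": [0,0,0],"jaw": 0.045},
  {"travel": [0,0,0],"delta_rot": [0,0,0],"jaw": 0.045},
])

```text
clock: 15.3
position: [0.5661, 0.0491, 0.1736]
tcp_rot: [-0.522, -2.979, 0.798]
ft_force: [0.1, -0.1, -0.8]
width: 0.528
grasp_force: 0.0
```

```bash
python3 st.py; python3 - <<'E'
from h import *
v=shot('scene'); save(v,'scene9'); w=shot('wrist'); save(w,'w9'); 
c=proj(w,[g2w([-.035,.042,.1])])[0].astype(int); print(c)
a=cv2.resize(v['im'][165:240,135:235],(400,300),interpolation=cv2.INTER_CUBIC)
x,y=max(c[0]-110,0),max(c[1]-75,0)
b=cv2.resize(w['im'][y:y+150,x:x+200],(400,300),interpolation=cv2.INTER_CUBIC)
cv2.imwrite('pics/h2.png',np.hstack([a,b]))
E
```

```text
15.3 [-0.0336  0.0843  0.1736] [ 0.6689  0.3752 -0.2649  0.3325 -1.3515 -2.7293] 0.5279362298457526 [ 0.1364 -0.0624 -0.8339] [-1.5923  0.1625 -0.036 ] [-0.0082 -0.0073  0.1334]
[258 184]
```

View pics/h2.png

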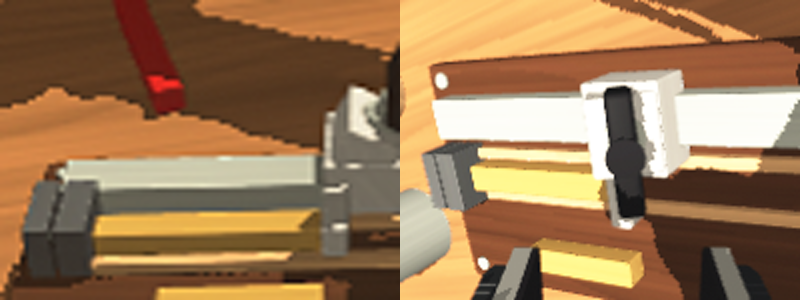

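The bar still butts the block at (93,235) and the stop arm at (320,225), and the wing is again across the rail, from (620,90) to (632,215). One numerical check of the wing angle and bar ends against the earlier views.

```bash
python3 - <<'E'
from h import *
np.set_printoptions(precision=4,suppress=True)
w=load('w9'); P=(np.array([(220,88),(232,216)])+.5)/2-.5+[148,109]
g=w2g(onz(w,P,.11)); d=g[1]-g[0]; print(g,'yaw',np.arctan2(d[1],d[0]),'before ~.066')
for n in('scene7','scene9'):
    im=load(n)['im']; b=cv2.inRange(cv2.cvtColor(im,cv2.COLOR_BGR2HSV),(20,120,90),(35,255,255)); st=cv2.connectedComponentsWithStats(b)[2]; print(n,[x.tolist() for x in st if 80<x[4]<400])
a,b=(load(n)['im'][165:240,135:225].astype(int) for n in('scene7','scene9')); print((abs(a-b).sum(2)>60).sum())
E
```

```text
[[-0.0691  0.0526  0.11  ]
 [-0.0056  0.0497  0.11  ]] yaw -0.04603791722987975 before ~.066
scene7 [[158, 218, 56, 6, 189], [173, 236, 42, 6, 189]]
scene9 [[173, 236, 42, 6, 143]]
838
```

The wing is about 0.11 rad further tight than it started, consistent with the hard end of turn. Bar and stop are unchanged, so I'm handing in.

```bash
python3 -c "
from bench import manip
print(manip.sign_off())"
```

```text
the job is handed in; nothing more can be done
None
```

I loosened the clamp, slid the stop until the long brass bar was fully home against the end block, turned the knob to its hard end, backed the arm clear and handed the job in at about 15.4 s; the verdict wasn't shown.

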